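# Set the coin mechanism's selector collar and shut its lid

### The arm

A 6-joint arm with a two-finger parallel gripper is mounted at the origin on the work surface. World frame = base frame: x ahead of the robot, y to its left, z up, the work surface at z = 0. Lengths are in m, angles in rad, forces in N, time in s.
With the tool pointing down it reaches from about 0.35 to 0.85 m from the base axis. Payload 8.1 kg.
Tool frame: the origin (TCP) lies at the very end of the fingers, on their centre line; the grasp point (between the pads) lies 19 mm behind it; z points along the fingers, y is the direction in which the jaws open and shut (so a half turn about z gives the same grasp; the last joint's range is limited). The gripper opens to 93 mm and grips with 3 to 60 N. Pads are 15 mm wide; open, the fingers measure 128 mm over their backs; the gripper's body (75 mm by 188 mm) begins 65 mm behind the grasp point.
Start: joints at [-1.231, 0.13, 1.488, -0, 1.523, -0.085], TCP at [0.247, -0.547, 0.219] pointing down, gripper open.
Joint ranges: [-2.96, 2.96], [-0.89, 2.26], [0.02, 2.5], [-1.34, 4.48], [0, 2.73], [-2.66, 2.66]. Speed limits (rad/s): [2.39, 2.39, 2.79, 3.14, 3.14, 3.14].

### API

Orientations are given as a rotation vector (axis times angle).
In Python, from plant import read_state, read_camera, close_job gives the robot as it stands.
- The arm moves only by the tool jog_arm, never from a script. Its argument "motion" is one flat list of numbers, 7 for each row, row after row: the opening, from 0 (shut) to 1 (fully open), then the shift along the tool's x, y, z scaled (see below), then the turn, a rotation vector about the tool's x, y, z scaled (see below). A call has 1 to 8 rows; each row is the pose to reach, as a shift and turn from the pose measured when the call began, along the tool's axes at that moment; what a row does not reach only later rows make up. The controller multiplies each number of a shift by 0.5 m and each number of a turn by 90 degrees. A row lasts 1/10 s, in which the tool goes at most 50 mm and 8.59 degrees, less where a joint would pass 70% of its speed; a pose out of reach is approached as far as the arm can. A call with a number of a shift or a turn outside -1 to 1 is refused whole. A call with a gripper value outside its range is refused whole. The fingers move at their own pace and stop on an object; "grip_force" is the grip in N (left out, the last holds). Time passes only in rows, so rows that repeat a pose let the fingers close. It gives the time, the measured TCP pose, the force and the opening at its end, in the units of the state.
- read_state(): the state, without advancing time (a new reading comes with each control period).
- read_camera(name): name is "scene" or "top"; returns a dict with "frame" (384x512x3 uint8, red, green, blue), "vertical_fov" (degrees; the focal length in pixels is half the picture's height over the tangent of half this angle, whatever the lens; pixels are square), "cx", "cy" (the principal point, pixels), "world_from_camera" (4x4, takes a point from camera to world coordinates). Camera axes: x right, y down, z forward; pixel columns grow to the right and rows downward; lengths in m; the calibration is good to about 2 mm. A picture is of the moment at which its call begins. There is no depth.
- close_job(): hands the job in, once; it reports no verdict.
The state is a dict: "t": time; "q": joint angles; "dq": joint speeds; "joint_torque": joint torques, N m; "tool_pos": TCP position; "orientation": TCP orientation; "force": force on the tool from outside, world axes, zero at the start; "wrist_torque": the same for the moment, N m; "opening": finger opening in m.
Only numpy, scipy, OpenCV 4.12 (cv2) and the standard library are available. Lean on these libraries where they do the work, as an engineer would, in place of code of your own. Each camera call takes 0.05 s, during which the arm holds its last target.

### The job

Set the open coin mechanism for the large tokens: slide the orange collar along its bar until the white band round its middle is level with the red pointer (not the blue one), and let go of it. Then swing the lid gently shut over it, without disturbing the other things on the counter.

Things in the scene. Friction and masses are not known exactly. Their poses are not given: they have to be found in the camera images.
- coin_mech: Grey enamel coin mechanism, fixed: an open-topped housing 170 mm (its x) by 290 mm (its y) by 85 mm high, walls and floor 5 mm. Origin at the centre of its underside, z up. The lid is hinged along the +x long wall. A white scale rail (top 50 mm up) with two pointers stands inside on the -x side; a dark chute (top 35 mm up) on the +x side.
- bar_mid (a point): Middle of the fixed steel bar, on its axis: 14 mm in diameter, it runs the whole inside length along the housing's y, straight above the housing's origin, its axis 45 mm and its top 52 mm above the housing's underside. Axes parallel to the housing's.
- collar_band (a point): Middle of the orange plastic collar, on the bar's axis: a cylinder 56 mm across, 60 mm long along the bar, with a 4 mm white band round its middle; its top is 73 mm above the housing's underside. It slides along the housing's y only, up to 68 mm either side of bar_mid, against about 2 N of friction, and stays where left. It starts within 12 mm of bar_mid, with free bar beyond both ends.
- red_pointer: Red pointer, fixed beside the bar: a post 20 mm (housing x) by 12 mm (housing y), top 77 mm above the housing's underside, with a 5 mm wide nib towards the collar. Axes parallel to the housing's. Origin at its foot, on its middle plane, 48 mm to the -x side of the bar; nib tip 35 mm from the bar's axis. The collar is set when its band's centre has the same housing y as this origin.
- blue_pointer: Blue pointer, of the same shape, at the other setting, on the other side of the housing's middle from the red one. Not to be used; red and blue may change places.
- coin_lid (a joint): Angle of the lid in rad: 0 shut flat on the housing, about 1.6 to 1.85 at the start (standing open, a little past upright, leaning away from the housing), stop at 1.9. A stiff hinge: it stays where it is left and takes 2 to 4 N at its free edge to move.
- lid_hinge (a point): Middle of the lid's hinge line, at the top of the housing's +x wall, 85 mm above the housing's underside. The hinge line runs along the housing's y.
- lid_edge (a point): Middle of the lid's free edge, on its outer face (upper face when shut). The lid is a flat grey plate 170 mm from hinge to free edge, 290 mm along the hinge, 6 mm thick, no handle, with a thin steel slot plate (raised 3 mm) 35 to 85 mm from the hinge on its outer face. Shut, its outer face is 91 mm above the housing's underside.
- token0: Nickel token, 40 mm across, 5 mm thick, loose on the counter next to the housing's -x wall; origin at the centre of its underside. Leave alone.
- token1: Second token, the same.
- token2: Third token, the same.
- spanner: Red steel spanner 190 mm long, loose on the counter; leave alone.
- faceplate: Steel lock faceplate 60 x 160 x 5 mm, loose; leave alone.
- gauge_block: Squat aluminium pin gauge block 70 x 110 x 35 mm, loose; leave alone.

How it is judged:
By the outcome, as a careful person would: the job done as asked, in the order asked, and still so for the second after the job is handed in, with the robot touching nothing.
It also fails if it takes over 48 s, if anything falls off the work surface, if the arm or the gripper's body presses on something with over 40 N, if the wrist force passes 120 N, or if a joint passes its speed limit or range.

## Working session

There is one attempt and no reset: what is moved stays moved. The work goes in short steps, Python scripts to look and compute and a tool call to move; the robot and the scene stay as the last step left them, time stands still between calls to the robot, and variables do not carry over. Pictures are saved under pics/ and viewed, and the job is handed in when it is done.

Besides the shell and the picture viewer there is one more tool, called after "Request:" as name(argument=value, ...), one argument or row to a line, values as JSON. jog_arm: Moves the arm, as the interface text tells. Its arguments: {"type":"object","properties":{"motion":{"type":"array","items":{"type":"number"}},"grip_force":{"type":"number"}},"required":["motion"]}

```bash
mkdir -p pics; ls
python3 - <<'E'
from plant import *
import cv2
s=read_state(); print(s)
for n in("scene","top"):
    c=read_camera(n); cv2.imwrite(f"pics/{n}0.png",c["frame"][:,:,::-1]); print(n,c["vertical_fov"],c["cx"],c["cy"],c["world_from_camera"])
E
```

```text
pics
{'t': 0.0, 'q': array([-1.23140144e+00,  1.31125739e-01,  1.48924826e+00, -4.63900889e-06,
        1.52299614e+00, -8.53965667e-02]), 'dq': array([-8.29880713e-04,  7.90709846e-04, -3.38096740e-04, -2.86894193e-04,
       -9.42031517e-04,  5.79923944e-05]), 'joint_torque': array([ 6.58323188e-05, -5.59848797e+01, -4.91749871e+01,  7.67670991e-02,
        3.59538943e-02, -1.57915438e-04]), 'tool_pos': array([ 0.24711423, -0.54614184,  0.21762564]), 'orientation': array([-3.06927390e+00, -6.61884041e-01,  3.60654941e-04]), 'force': array([-0.27820475, -0.38206935, -0.45117007]), 'wrist_torque': array([-0.01776632,  0.0022337 ,  0.00693555]), 'opening': 0.09275381467280168}
scene 43.202594112046036 256.9007856445488 188.7451570917521 [[-0.71021931  0.53428584 -0.4583963   1.27478678]
 [ 0.70391977  0.54752603 -0.45245133  0.6170538 ]
 [ 0.00924557 -0.64401389 -0.76495793  1.2013344 ]
 [ 0.          0.          0.          1.        ]]
top 43.47655026203346 258.6428688840209 200.173370523553 [[-0.02035295 -0.99746982  0.06811548  0.51302546]
 [-0.99962606  0.01905785 -0.01960945 -0.0064854 ]
 [ 0.0182617  -0.06848912 -0.99748471  1.42552833]
 [ 0.          0.          0.          1.        ]]
```

View pics/scene0.png

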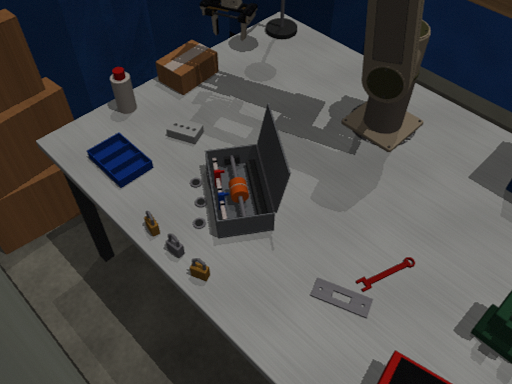

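View pics/top0.png

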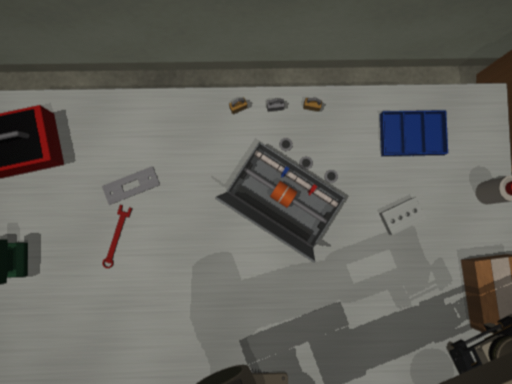

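The scene view shows the housing at about (240,190) with the lid standing open on the robot's side. In the top view the collar is at (285,193), the red pointer at (312,189), the blue at (285,171), and the tokens sit beyond the far wall. I'll enlarge both.

Run:
```python
import cv2
a=cv2.imread("pics/top0.png")[130:270,205:365]; cv2.imwrite("pics/topz.png",cv2.resize(a,None,fx=5,fy=5*.85,interpolation=cv2.INTER_CUBIC)) 
a=cv2.imread("pics/scene0.png")[100:245,190:300]; cv2.imwrite("pics/scenez.png",cv2.resize(a,None,fx=4,fy=4,interpolation=cv2.INTER_CUBIC))
```

```text
(no output)
```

View pics/topz.png

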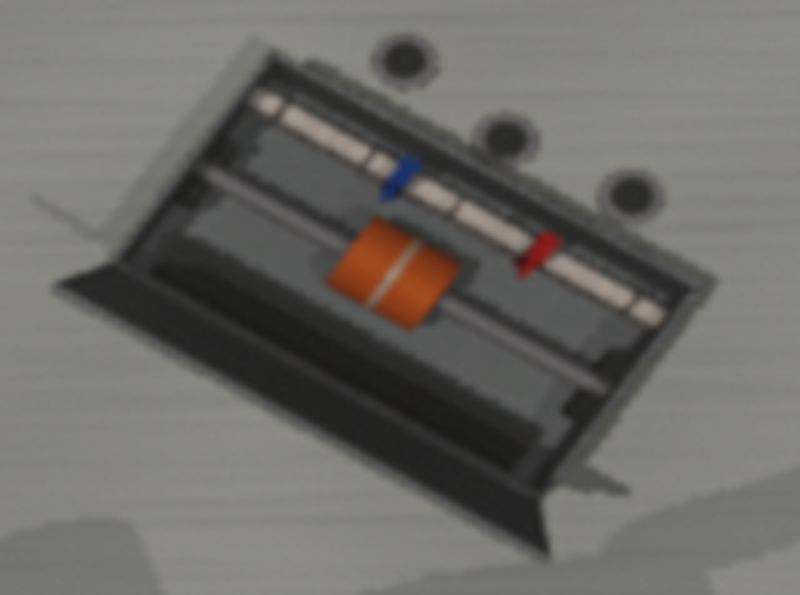

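View pics/scenez.png

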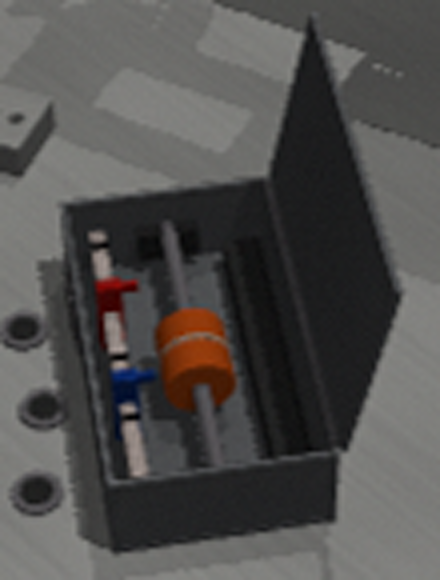

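```bash
cat > h.py <<'E'
import numpy as np, cv2
from plant import *
def f(c): return c["frame"].shape[0]/2/np.tan(np.radians(c["vertical_fov"])/2)
def ray(c,uv):
    uv=np.atleast_2d(np.asarray(uv,float)); T=c["world_from_camera"]
    d=np.c_[(uv[:,0]-c["cx"])/f(c),(uv[:,1]-c["cy"])/f(c),np.ones(len(uv))]
    return T[:3,3],d@T[:3,:3].T
def onz(c,uv,z):
    o,d=ray(c,uv); return o+d*((z-o[2])/d[:,2])[:,None]
def proj(c,P):
    T=np.linalg.inv(c["world_from_camera"]); p=np.atleast_2d(P)@T[:3,:3].T+T[:3,3]
    return np.c_[p[:,0]/p[:,2]*f(c)+c["cx"],p[:,1]/p[:,2]*f(c)+c["cy"]]
def masks(c,roi):
    x0,y0,x1,y1=roi; hsv=cv2.cvtColor(c["frame"],cv2.COLOR_RGB2HSV)
    H,S,V=[hsv[...,i].astype(int) for i in range(3)]
    R=np.zeros(H.shape,bool); R[y0:y1,x0:x1]=1
    return dict(red=R&((H<5)|(H>172))&(S>140)&(V>60), blue=R&(H>105)&(H<130)&(S>120)&(V>50),
      orange=R&(H>=5)&(H<20)&(S>120)&(V>60), white=R&(V>140)&(S<110))
ROI=dict(top=(215,130,355,260),scene=(200,140,285,235))
E
python3 - <<'E'
from h import *
for n in("top","scene"):
    c=read_camera(n); m=masks(c,ROI[n])
    for k in m:
        v,u=np.nonzero(m[k]); print(n,k,len(u),u.mean().round(2),v.mean().round(2),u.min(),u.max(),v.min(),v.max())
    print(c["frame"][185:202:1,275:297,1] if n=="top" else c["frame"][176:204,228:252,2])
E
```

```text
top red 39 312.26 188.92 309 316 185 194
top blue 32 284.84 170.94 282 288 167 176
top orange 376 283.31 193.77 270 296 181 206
top white 190 294.94 179.06 235 335 152 204
[[ 48  52  59  61  58  57  55  54  50  47  42  41  43  51  53  57  64  77
   80  84  87  86]
 [ 55  58  64  64  63  60  57  56  54  51  48  47  54  61  54  50  55  65
   67  73  84  87]
 [ 66  68  68  67  66  62  61  58  57  54  53  59  74  71  53  43  44  50
   54  62  74  83]
 [ 71  72  71  71  68  66  63  62  59  57  62  77  86  71  50  42  39  42
   48  54  61  74]
 [ 70  72  73  72  71  68  67  64  62  63  77  95  87  65  50  45  42  41
   43  47  53  60]
 [ 71  73  73  73  72  72  69  67  66  76  97 101  79  61  53  50  47  44
   42  41  44  51]
 [ 70  71  73  72  74  72  72  69  75  95 107  93  70  59  56  54  52  49
   45  41  41  43]
 [ 67  70  71  72  73  73  72  76  92 113 106  80  64  60  58  56  56  53
   49  47  43  43]
 [ 65  68  68  71  72  72  75  90 116 123  97  73  65  63  61  60  57  55
   54  50  48  48]
 [ 64  65  66  69  69  71  79 107 130 116  86  71  68  65  64  63  61  59
   57  54  51  53
[... 2233 characters left out ...]
 6  3  6  3 26 63 60 42]
 [38 36 26  8  7  5  5  6  4  5  0  8 14 15  6  1  2  3  3  3 13 65 59 36]
 [37 37 27  9  3  4  2  6  4  2 28 57 68 66 37  0  8  5  4  6 22 66 64 40]
 [36 36 32 15  3  6  6  4  7  3 40 70 84 85 49  2  2  4  3  0 38 73 62 40]
 [34 35 38 19  4  1  5  3  3  3 41 70 85 88 56 13  2  6  2 18 62 82 62 41]
 [34 37 36 25  7  3  2  1  4  0 35 67 83 89 65 26  3  3 18 59 79 81 78 51]
 [40 36 36 36 17  5  5  4  4  3 22 56 79 88 80 40  0 19 61 79 78 79 80 59]
 [36 35 35 36 36 23  8  0  3  1 13 51 76 89 84 48 21 50 75 77 76 79 81 60]
 [37 36 35 37 35 35 34 30 18 15 14 50 72 87 87 56 30 54 75 80 77 80 79 63]
 [39 35 37 35 35 37 35 36 36 31 29 46 67 85 87 63 53 64 73 79 78 78 80 61]]
```

```bash
cat >> h.py <<'E'
def cyl(c,uv,p0,yh,r=0.028):
    # first hit of rays on cylinder, axis through p0 along yh ; returns y coordinate along yh from p0
    o,d=ray(c,uv); a=o-p0; P=np.eye(3)-np.outer(yh,yh)
    A=a@P; D=d@P; qa=(D*D).sum(1); qb=2*D@A; qc=A@A-r*r; disc=qb**2-4*qa*qc
    ok=disc>0; t=(-qb-np.sqrt(np.where(ok,disc,0)))/(2*qa)
    X=o+d*t[:,None]; return X,(X-p0)@yh,ok
def line(P):
    vx,vy,x,y=cv2.fitLine(P[:,:2].astype(np.float32),cv2.DIST_HUBER,0,.01,.01).ravel(); d=np.array([vx,vy]); return (d if d[1]<0 else -d),np.array([x,y])
def measure(yh=None):
    c=read_camera("top"); m=masks(c,ROI["top"])
    img=c["frame"].astype(int)
    ctr={k:np.array(np.nonzero(m[k]))[::-1].mean(1) for k in("red","blue","orange")}
    # rail
    w=np.array(np.nonzero(m["white"]))[::-1].T
    g=np.linalg.norm(w-ctr["orange"],axis=1)>14; w=w[g]
    R=onz(c,w,.05); d,p=line(R)
    if yh is None: yh=np.r_[d,0]
    xh=np.cross(yh,[0,0,1]); 
    red=onz(c,[ctr["red"]],.077)[0]; blue=onz(c,[ctr["blue"]],.077)[0]
    col=onz(c,[ctr["orange"]],.066)[0]; col[2]=.045
    return dict(c=c,m=m,yh=yh,xh=xh,rail=p,red=red,blue=blue,col=col)
E
python3 - <<'E'
from h import *
r=measure(); yh,xh=r["yh"],r["xh"]; c=r["c"]
print("yh",yh,np.degrees(np.arctan2(yh[1],yh[0])),"xh",xh)
for k in("red","blue","col"): print(k,r[k], (r[k]-r["col"])@xh,(r[k]-r["col"])@yh)
print("rail x",(np.r_[r["rail"],0]-r["col"])@xh)
d=(r["red"]-r["blue"]);print("red-blue dir",np.degrees(np.arctan2(d[1],d[0])),np.linalg.norm(d))
# housing rim corners by eye (zoom)
z=np.array([[272,55],[712,280],[540,495],[118,262]])/[5,4.25]+[205,130]
C=onz(c,z,.085); print(C,C.mean(0)); print(np.linalg.norm(np.diff(C,axis=0),axis=1), (C-r["col"])@xh,(C-r["col"])@yh)
# band
img=c["frame"].astype(int); 
hull=np.zeros(img.shape[:2],np.uint8); pts=np.array(np.nonzero(r["m"]["orange"]))[::-1].T
cv2.fillConvexPoly(hull,cv2.convexHull(pts.astype(np.int32)),1); hull=cv2.erode(hull,np.ones((3,3)))
v,u=np.nonzero(hull); b=img[v,u,2]; w=np.clip(b-b.mean()-10,0,None)
X,y,ok=cyl(c,np.c_[u,v],r["col"],yh); g=ok&(w>0)
print("band y",np.average(y[g],weights=w[g]), "n",g.sum(), y[g].std()); 
P=np.average(X[g],axis=0,weights=w[g]); print(P)
# orange by scene cam: ray
s=read_camera("scene"); ms=masks(s,ROI["scene"])
for k,zz in(("red",.072),("blue",.072),("orange",.055)):
    uv=np.array(np.nonzero(ms[k]))[::-1].mean(1); q=onz(s,[uv],zz)[0]; print("scene",k,q,(q-r["col"])@xh,(q-r["col"])@yh)
print("reproj",proj(s,[r["col"],r["red"],r["blue"]]))
E
```

```text
yh [-0.56170905 -0.8273348   0.        ] -124.174065 xh [-0.82733482  0.56170905  0.        ]
red [ 0.63426778 -0.18498407  0.077     ] -0.05534571516880292 0.06090492570407571
blue [ 0.68638362 -0.10861982  0.077     ] -0.055568473774673124 -0.03154782631972795
col [ 0.62268919 -0.10350712  0.045     ] 0.0 0.0
rail x -0.05947155994394511
red-blue dir -124.31212307818971 0.09245302227135667
[[ 0.76591777 -0.03825522  0.085     ]
 [ 0.61186419 -0.28178107  0.085     ]
 [ 0.47277889 -0.18123061  0.085     ]
 [ 0.63001714  0.05052627  0.085     ]] [ 0.6201445  -0.11268515  0.085     ]
[0.28816202 0.17162492 0.2800627 ] [-0.08184541 -0.09118219  0.08036802  0.08045928] [-0.13443796  0.15357275  0.14850932 -0.13155336]
band y -3.128971091488139e-05 n 51 0.0024604782824192493
[ 0.62061344 -0.10205999  0.07013974]
scene red [ 0.63599522 -0.186118    0.072     ] -0.05741182536800131 0.06087274153426083
scene blue [ 0.6873054  -0.10657487  0.072     ] -0.05518242303633551 -0.033757452932400574
scene orange [ 0.62884977 -0.10193201  0.055     ] -0.004212113395195238 -0.004763599880086287
reproj [[239.30471378 189.31151641]
 [218.51403744 170.43373808]
 [222.54268155 192.86427356]]
```

```bash
cat >> h.py <<'E'
from scipy.spatial.transform import Rotation as Ro
YAW=np.radians(55.8)  # tool y world heading
def down(yaw): 
    y=np.array([np.cos(yaw),np.sin(yaw),0]); z=np.array([0,0,-1.]); return Ro.from_matrix(np.c_[np.cross(y,z),y,z])
def plan(pos,yaw=YAW,rot=None):
    s=read_state(); R0=Ro.from_rotvec(s["orientation"]); R1=rot or down(yaw)
    sh=R0.inv().apply(np.array(pos)-s["tool_pos"])/.5; tu=(R0.inv()*R1).as_rotvec()/(np.pi/2)
    print("t %.2f"%s["t"],"shift",sh.round(4),"turn",tu.round(4)); return sh,tu
E
python3 - <<'E'
from h import *
plan([.43,-.34,.31]);plan([.62,-.10,.31])
c=read_camera("top")
e=np.array([[55,287],[548,558]])/[5,4.25]+[205,130]
yh=np.array([np.cos(np.radians(-124.2)),np.sin(np.radians(-124.2)),0]); xh=np.cross(yh,[0,0,1]); ax=np.array([.6235,-.1045,.045])+.009*yh
for th in(1.6,1.7,1.8):
    z=.085+.17*np.sin(th)+.0
    E=onz(c,e,z); print(th,(E-ax)@xh-.085,-.17*np.cos(th)+.006,(E-ax)@yh)
E
```

```text
t 0.30 shift [ 0.5032 -0.2257 -0.1833] turn [-2.0000e-04 -5.0000e-04 -1.3496e+00]
t 0.30 shift [ 1.0473 -0.5065 -0.183 ] turn [-2.0000e-04 -5.0000e-04 -1.3496e+00]
1.6 [0.0337069  0.03275809] 0.0109639187912191 [-0.14434508  0.14049775]
1.7 [0.03367502 0.03272512] 0.027903564030239192 [-0.14447874  0.14069124]
1.8 [0.0336032  0.03265084] 0.04462435609782481 [-0.14477986  0.14112715]
```

Request:
jog_arm(
  motion=[1, 0, 0, -0.1, 0, 0, 0, 1, 0.1, -0.04, -0.18, 0, 0, -0.2, 1, 0.5, -0.23, -0.18, 0, 0, -0.7, 1, 0.5, -0.23, -0.18, 0, 0, -0.7, 1, 0.5, -0.23, -0.18, 0, 0, -0.7, 1, 0.5, -0.23, -0.18, 0, 0, -0.7, 1, 0.5, -0.23, -0.18, 0, 0, -0.7, 1, 0.5, -0.23, -0.18, 0, 0, -0.7],
)

```text
t: 1.15
tool_pos: [0.4305, -0.3353, 0.309]
orientation: [2.313, 2.125, 0.003]
force: [0.3, 0.2, 0.0]
opening: 0.0932
```

Run:
```python
from h import *
plan([.6235,-.1045,.30])
print(read_state()["q"])
```

```text
t 1.15 shift [0.4926 0.3455 0.0191] turn [ 1.20e-03 -1.00e-04 -6.74e-01]
[-0.75684714 -0.0375958   1.49833168  0.00168863  1.68032574 -0.67177665]
```

Request:
jog_arm(
  motion=[1, 0.4926, 0.3455, 0.019, 0, 0, -0.674, 1, 0.4926, 0.3455, 0.019, 0, 0, -0.674, 1, 0.4926, 0.3455, 0.019, 0, 0, -0.674, 1, 0.4926, 0.3455, 0.019, 0, 0, -0.674, 1, 0.4926, 0.3455, 0.019, 0, 0, -0.674, 1, 0.4926, 0.3455, 0.019, 0, 0, -0.674, 1, 0.4926, 0.3455, 0.019, 0, 0, -0.674, 1, 0.4926, 0.3455, 0.019, 0, 0, -0.674],
)

```text
t: 1.95
tool_pos: [0.6241, -0.1026, 0.2993]
orientation: [0.915, 3.005, 0.002]
force: [0.4, -0.9, -0.1]
opening: 0.0931
```

Run:
```python
from h import *
plan([.6235,-.1045,.13])
print(read_state()["q"],read_state()["tool_pos"])
c=read_camera("scene");cv2.imwrite("pics/s2.png",cv2.resize(c["frame"][0:260,100:420,::-1],None,fx=2.2,fy=2.2))
```

```text
t 1.95 shift [-0.0012 -0.0042  0.3385] turn [ 0.0008 -0.0002  0.0039]
[-2.44768377e-01  2.00439135e-01  1.26504031e+00  1.30253427e-03
  1.67594597e+00 -1.22462834e+00] [ 0.62409712 -0.10260791  0.29926965]
```

View pics/s2.png

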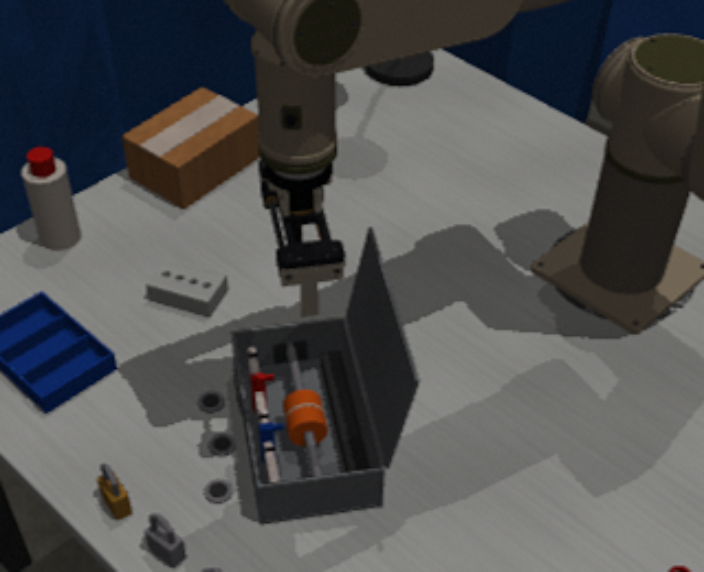

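The gripper hangs above the housing with the wrist well above the lid, and nothing else is near it. Descending in two steps.

Request:
jog_arm(
  motion=[1, -0.001, -0.004, 0.34, 0, 0, 0.004, 1, -0.001, -0.004, 0.34, 0, 0, 0.004, 1, -0.001, -0.004, 0.34, 0, 0, 0.004, 1, -0.001, -0.004, 0.34, 0, 0, 0.004, 1, -0.001, -0.004, 0.34, 0, 0, 0.004],
)

```text
t: 2.5
tool_pos: [0.6191, -0.1065, 0.1249]
orientation: [-0.938, -2.99, -0.0]
force: [-0.2, 0.3, -0.4]
opening: 0.0928
```

Run:
```python
from h import *
plan([.6235,-.1045,.057])
print(read_state()["tool_pos"])
for n in("scene","top"):
    c=read_camera(n);x,y=(180,90) if n=="scene" else (205,120);cv2.imwrite(f"pics/{n}3.png",cv2.resize(c["frame"][y:y+150,x:x+160,::-1],None,fx=4,fy=4))
```

```text
t 2.50 shift [-0.0059  0.0086  0.1357] turn [-0.0013 -0.0047 -0.007 ]
[ 0.61909886 -0.10649151  0.12485456]
```

View pics/scene3.png

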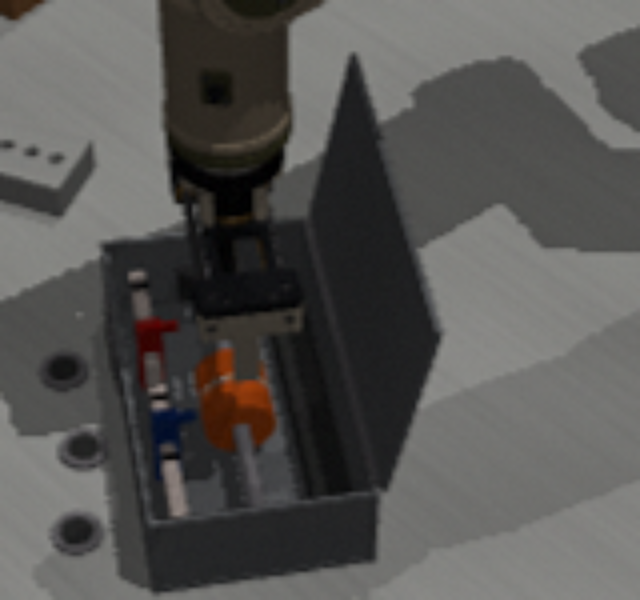

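View pics/top3.png

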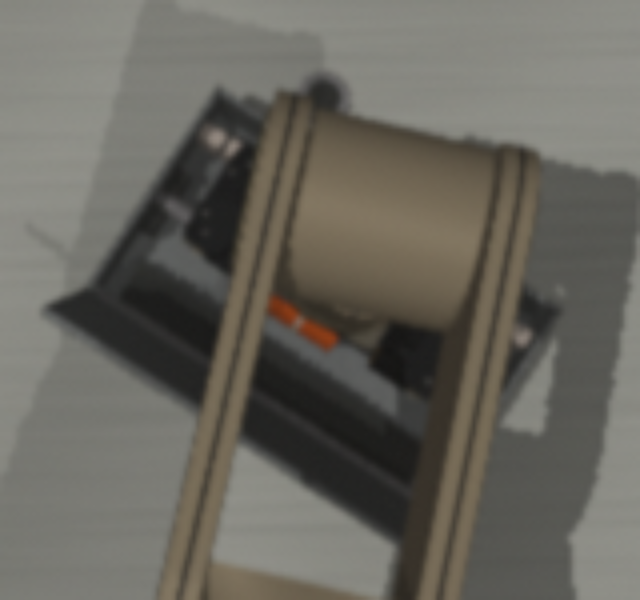

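Request:
jog_arm(
  motion=[1, -0.006, 0.009, 0.04, 0, -0.005, -0.007, 1, -0.006, 0.009, 0.06, 0, -0.005, -0.007, 1, -0.006, 0.009, 0.08, 0, -0.005, -0.007, 1, -0.006, 0.009, 0.08, 0, -0.005, -0.007],
)

```text
t: 3.0
tool_pos: [0.6273, -0.105, 0.0901]
orientation: [0.92, 2.996, -0.003]
force: [-0.2, 0.7, 0.0]
opening: 0.0928
```

Run:
```python
from h import *
plan([.6235,-.1045,.057])
print(read_state()["tool_pos"],read_state()["dq"].round(3))
```

```text
t 3.00 shift [ 0.0073 -0.0035  0.0661] turn [0.0004 0.0047 0.0007]
[ 0.62729947 -0.10499166  0.09009363] [ 0.002 -0.01  -0.013 -0.     0.017 -0.003]
```

Request:
jog_arm(
  motion=[1, 0.006, -0.003, 0.03, 0, 0.005, 0, 1, 0.007, -0.003, 0.05, 0, 0.005, 0, 1, 0.007, -0.003, 0.062, 0, 0.005, 0, 1, 0.007, -0.003, 0.066, 0, 0.005, 0, 1, 0.007, -0.003, 0.066, 0, 0.005, 0, 1, 0.007, -0.003, 0.066, 0, 0.005, 0],
)

```text
t: 3.6
tool_pos: [0.6241, -0.1044, 0.0575]
orientation: [0.922, 3.003, 0.001]
force: [-0.4, 0.8, 0.7]
opening: 0.0932
```

Run:
```python
from h import *
plan([.6235,-.1045,.057])
s=read_state();print(s["tool_pos"],s["dq"].round(3))
c=read_camera("scene");x,y=(180,90);cv2.imwrite(f"pics/s4.png",cv2.resize(c["frame"][y:y+150,x:x+160,::-1],None,fx=4,fy=4))
print(read_state()["tool_pos"])
```

```text
t 3.60 shift [ 0.001  -0.0008  0.0009] turn [0.0005 0.0001 0.0008]
[ 0.62413262 -0.10442103  0.05746977] [-0.    -0.005 -0.004  0.001 -0.    -0.001]
[ 0.62424455 -0.10444199  0.05765716]
```

View pics/s4.png

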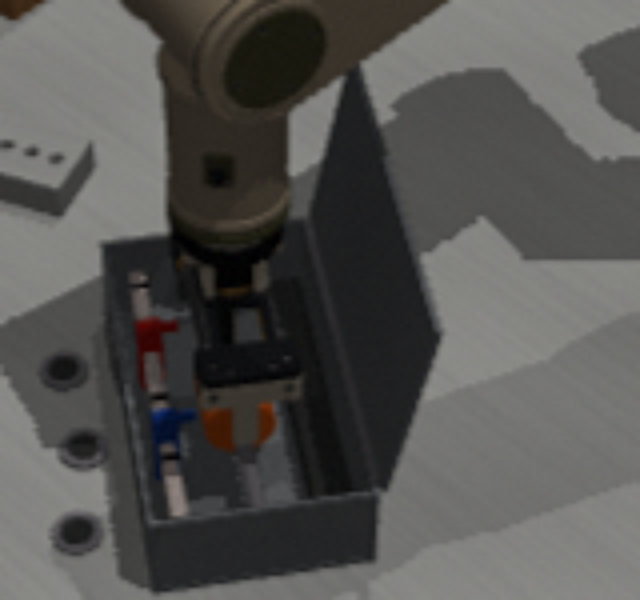

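The near finger stands before the collar's end (zoom 240,430), above the bar, with no contact force. Closing lightly.

Request:
jog_arm(
  motion=[0.55, 0, 0, 0, 0, 0, 0, 0.55, 0, 0, 0, 0, 0, 0, 0.55, 0, 0, 0, 0, 0, 0, 0.55, 0, 0, 0, 0, 0, 0, 0.55, 0, 0, 0, 0, 0, 0, 0.55, 0, 0, 0, 0, 0, 0],
  grip_force=15,
)

```text
t: 4.25
tool_pos: [0.6242, -0.1047, 0.0577]
orientation: [0.922, 3.003, 0.001]
force: [-1.1, -1.5, 1.4]
opening: 0.0597
```

Run:
```python
from h import *
s=read_state();print(s["tool_pos"],s["opening"],s["force"])
# red from collar 61.2 mm along yh
yh=np.array([np.cos(np.radians(-124.2)),np.sin(np.radians(-124.2)),0])
plan(s["tool_pos"]+.0612*yh)
```

```text
[ 0.6241579  -0.10467261  0.05773019] 0.059700418783220695 [-1.0815805  -1.52143999  1.36817579]
t 4.25 shift [ 1.000e-04 -1.224e-01 -1.000e-04] turn [0.0004 0.0003 0.0007]
```

Request:
jog_arm(
  motion=[0.55, 0, -0.025, 0, 0, 0, 0, 0.55, 0, -0.05, 0, 0, 0, 0, 0.55, 0, -0.075, 0, 0, 0, 0, 0.55, 0, -0.1, 0, 0, 0, 0, 0.55, 0, -0.115, 0, 0, 0, 0, 0.55, 0, -0.1224, 0, 0, 0, 0, 0.55, 0, -0.1224, 0, 0, 0, 0, 0.55, 0, -0.1224, 0, 0, 0, 0],
)

```text
t: 5.05
tool_pos: [0.5895, -0.1558, 0.0577]
orientation: [0.923, 3.003, -0.0]
force: [-1.9, -1.2, 2.0]
opening: 0.0597
```

Run:
```python
from h import *
s=read_state();print(s["tool_pos"],s["opening"],s["force"],s["dq"].round(3))
yh=np.array([np.cos(np.radians(-124.2)),np.sin(np.radians(-124.2)),0])
xh=np.cross(yh,[0,0,1]);d=s["tool_pos"]-[.62416,-.10467,.0577];print(d@yh,d@xh)
c=read_camera("scene");x,y=(180,90);cv2.imwrite(f"pics/s5.png",cv2.resize(c["frame"][y:y+150,x:x+160,::-1],None,fx=4,fy=4))
```

```text
[ 0.58949211 -0.15580455  0.0577288 ] 0.05973687935832881 [-1.9461652  -1.21700084  2.04778877] [ 0.01   0.002 -0.004  0.002 -0.001  0.002]
0.06177863201631686 -6.874421687593288e-05
```

View pics/s5.png

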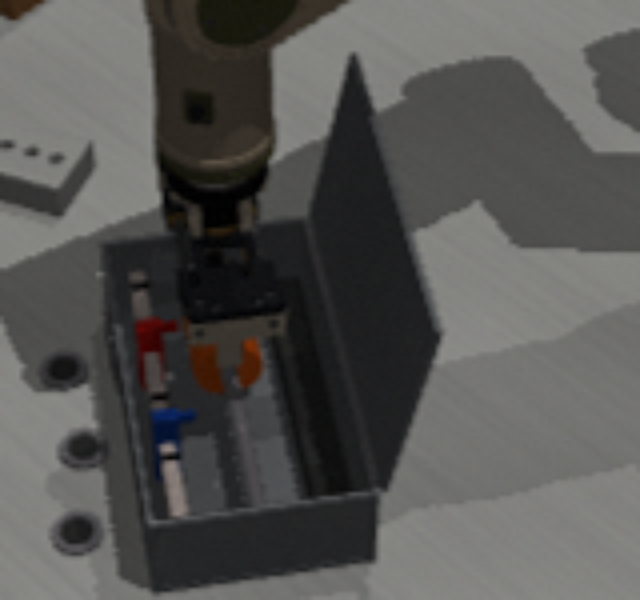

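Request:
jog_arm(
  motion=[1, 0, 0, 0, 0, 0, 0, 1, 0, 0, 0, 0, 0, 0, 1, 0, 0, 0, 0, 0, 0, 1, 0, 0, 0, 0, 0, 0, 1, 0, 0, -0.05, 0, 0, 0, 1, 0, 0, -0.15, 0, 0, 0, 1, 0, 0, -0.25, 0, 0, 0, 1, 0, 0, -0.35, 0, 0, 0],
)

```text
t: 5.9
tool_pos: [0.5892, -0.1553, 0.2344]
orientation: [-0.922, -3.003, 0.0]
force: [1.2, 0.2, -0.2]
opening: 0.0935
```

Run:
```python
from h import *
s=read_state();print(s["tool_pos"],s["opening"],s["force"])
plan([.40,-.20,.32])
```

```text
[ 0.58923711 -0.15525466  0.23440105] 0.09350274903379571 [ 1.18727122  0.19980888 -0.17222108]
t 5.90 shift [ 0.2631 -0.2865 -0.1711] turn [-0.0001 -0.0001  0.0008]
```

Request:
jog_arm(
  motion=[1, 0, 0, -0.1, 0, 0, 0, 1, 0, 0, -0.17, 0, 0, 0, 1, 0.06, -0.07, -0.17, 0, 0, 0, 1, 0.12, -0.14, -0.17, 0, 0, 0, 1, 0.19, -0.21, -0.17, 0, 0, 0, 1, 0.26, -0.285, -0.17, 0, 0, 0, 1, 0.26, -0.285, -0.17, 0, 0, 0],
)

```text
t: 6.6
tool_pos: [0.3977, -0.2009, 0.3197]
orientation: [-0.926, -3.002, 0.002]
force: [0.6, 0.3, 0.1]
opening: 0.0926
```

Run:
```python
from h import *
s=read_state();print(s["tool_pos"],s["q"])
for n in("scene","top"):
    c=read_camera(n);x,y=(180,90) if n=="scene" else (205,130);cv2.imwrite(f"pics/{n}6.png",cv2.resize(c["frame"][y:y+150,x:x+160,::-1],None,fx=4,fy=4,interpolation=cv2.INTER_CUBIC))
```

```text
[ 0.39774736 -0.20093617  0.31967323] [-5.81778015e-01 -3.12389969e-01  1.72239482e+00 -1.37754359e-03
  1.73147539e+00 -1.55437906e+00]
```

View pics/scene6.png

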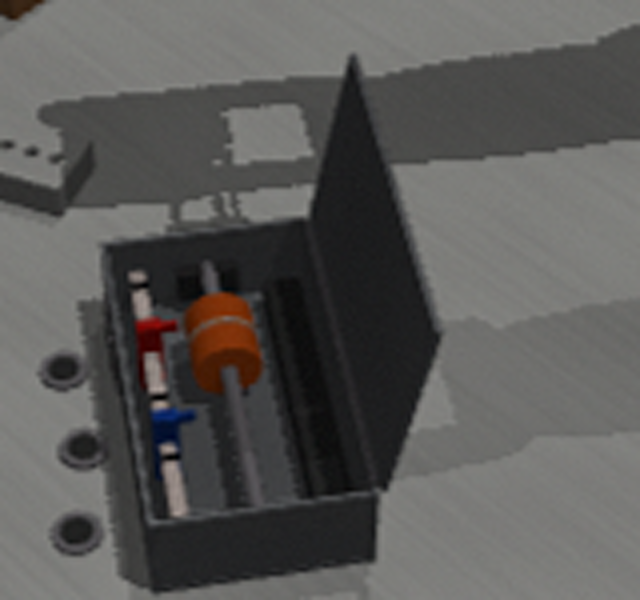

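View pics/top6.png

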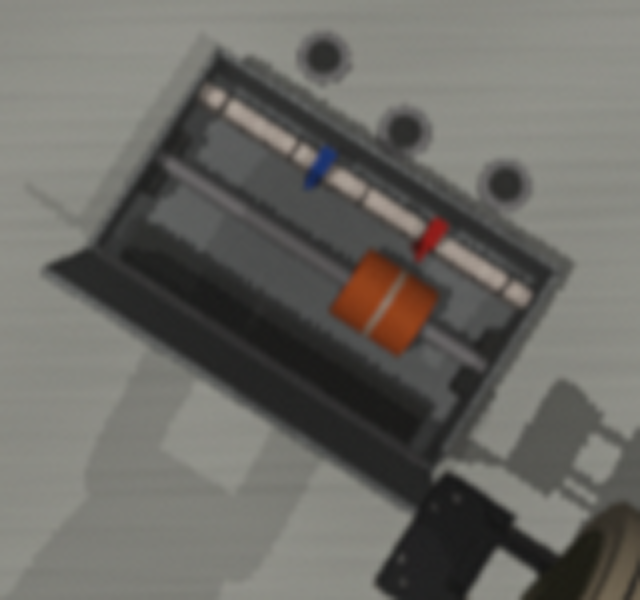

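```bash
cat > meas.py <<'E'
from h import *
yh=np.array([np.cos(np.radians(-124.2)),np.sin(np.radians(-124.2)),0]); xh=np.cross(yh,[0,0,1])
ax=np.array([.6235,-.1045,.045])
def up(c,roi,k=6):
    x0,y0,x1,y1=roi; a=cv2.resize(c["frame"][y0:y1,x0:x1],None,fx=k,fy=k,interpolation=cv2.INTER_CUBIC).astype(float)
    vv,uu=np.mgrid[0:a.shape[0],0:a.shape[1]]; return a,np.c_[uu.ravel()/k-.5+.5/k+x0, vv.ravel()/k-.5+.5/k+y0]
for n in("top","scene"):
    c=read_camera(n); m=masks(c,ROI[n]); a,uv=up(c,ROI[n]); a=a.reshape(-1,3)
    red=np.clip(a[:,0]-1.6*np.maximum(a[:,1],a[:,2])-15,0,None)
    ou=np.array(np.nonzero(m["orange"]))[::-1].T
    rc=np.array(np.nonzero(m["red"]))[::-1].T.mean(0)
    near=(np.linalg.norm(uv-rc,axis=1)<9)&(a[:,1]<.27*a[:,0]+5)
    P=onz(c,uv,.077); x=(P-ax)@xh; y=(P-ax)@yh
    for lo in range(-76,-24,4):
        g=near&(x>lo/1e3)&(x<=(lo+4)/1e3)&(red>0)
        if red[g].sum()>0: print(n,"red x",lo+2,"y %.2f"%(1e3*np.average(y[g],weights=red[g])),"w %.0f"%red[g].sum(),"span %.1f %.1f"%(1e3*y[g].min(),1e3*y[g].max()))
    hull=np.zeros(c["frame"].shape[:2],np.uint8); cv2.fillConvexPoly(hull,cv2.convexHull(ou.astype(np.int32)),1); hull=cv2.erode(hull,np.ones((3,3)))
    h=hull[np.round(uv[:,1]).astype(int).clip(0,383),np.round(uv[:,0]).astype(int)]>0
    X,yy,ok=cyl(c,uv,ax,yh); ang=np.degrees(np.arctan2((X-ax)@xh,X[:,2]-.045))
    for lo in range(-80,80,20):
        g=h&ok&(ang>lo)&(ang<=lo+20)&(abs(yy-np.median(yy[h&ok]))<.02)
        if g.sum()<50: continue
        b=a[g,2]-np.percentile(a[g,2],60); w=np.clip(b,0,None)*(b>.4*b.max()); print(n,"band ang",lo+10,"y %.2f"%(1e3*np.average(yy[g],weights=w)),"amp %.0f"%b.max())
E
python3 meas.py
```

```text
top red x -66 y 61.06 w 6628 span 56.5 65.4
top red x -62 y 60.68 w 11932 span 55.9 65.3
top red x -58 y 60.54 w 10840 span 56.0 64.7
top red x -54 y 60.62 w 10601 span 56.5 64.6
top red x -50 y 60.49 w 9699 span 56.3 64.4
top red x -46 y 60.04 w 7208 span 55.5 63.9
top red x -42 y 59.43 w 3905 span 55.8 62.3
top red x -38 y 60.06 w 615 span 58.1 61.1
top band ang -50 y 59.21 amp 43
top band ang -30 y 59.14 amp 54
top band ang -10 y 59.06 amp 71
top band ang 10 y 59.12 amp 72
top band ang 30 y 59.07 amp 68
top band ang 50 y 58.96 amp 56
top band ang 70 y 59.95 amp 38
scene red x -74 y 23.75 w 1 span 23.7 23.7
scene red x -70 y 46.27 w 8754 span 22.0 64.5
scene red x -66 y 51.51 w 18446 span 32.6 64.4
scene red x -62 y 51.49 w 17381 span 33.2 63.9
scene red x -58 y 51.22 w 18112 span 32.0 64.6
scene red x -54 y 53.73 w 17394 span 31.6 65.6
scene red x -50 y 57.42 w 8029 span 50.2 64.5
scene red x -46 y 56.32 w 5283 span 51.1 60.9
scene red x -42 y 56.37 w 5288 span 50.8 60.6
scene red x -38 y 57.05 w 720 span 51.6 60.2
scene red x -30 y 50.48 w 101 span 49.7 51.2
scene band ang -70 y 57.88 amp 30
scene band ang -50 y 57.90 amp 47
scene band ang -30 y 57.69 amp 64
scene band ang -10 y 57.71 amp 69
scene band ang 10 y 57.66 amp 79
scene band ang 30 y 56.67 amp 63
scene band ang 50 y 55.66 amp 46
```

Measured in the top view, the band sits at y≈59.1 mm and the red pointer at about 60.5 mm, so it is roughly 1.3 mm short. There's time to nudge it. I'll regrasp and shift it by that amount.

Run:
```python
from h import *
yh=np.array([np.cos(np.radians(-124.2)),np.sin(np.radians(-124.2)),0])
plan([.5893,-.1556,.32]); plan([.5893,-.1556,.09])
```

```text
t 6.80 shift [-0.2593  0.2835 -0.0003] turn [0.0001 0.0005 0.0009]
t 6.80 shift [-0.2589  0.2835  0.4597] turn [0.0001 0.0005 0.0009]
```

Request:
jog_arm(
  motion=[1, -0.06, 0.07, 0, 0, 0, 0, 1, -0.13, 0.14, 0, 0, 0, 0, 1, -0.19, 0.21, 0, 0, 0, 0, 1, -0.26, 0.2835, 0, 0, 0, 0, 1, -0.26, 0.2835, 0.1, 0, 0, 0, 1, -0.26, 0.2835, 0.2, 0, 0, 0, 1, -0.26, 0.2835, 0.3, 0, 0, 0, 1, -0.26, 0.2835, 0.3, 0, 0, 0],
)

```text
t: 7.6
tool_pos: [0.5854, -0.1528, 0.1595]
orientation: [-0.915, -2.989, -0.001]
force: [-1.6, -0.2, -0.2]
opening: 0.0931
```

Run:
```python
from h import *
print(read_state()["dq"].round(3)); plan([.5893,-.1556,.0577])
```

```text
[-0.007 -0.075 -0.115 -0.001  0.103 -0.001]
t 7.60 shift [-0.0127  0.0006  0.2035] turn [-0.0024 -0.0096  0.002 ]
```

Request:
jog_arm(
  motion=[1, -0.012, 0, 0.05, 0, -0.005, 0, 1, -0.012, 0, 0.09, 0, -0.005, 0, 1, -0.012, 0, 0.13, 0, -0.005, 0, 1, -0.012, 0, 0.14, 0, -0.005, 0, 1, -0.012, 0, 0.14, 0, -0.005, 0, 1, -0.012, 0, 0.14, 0, -0.005, 0],
)

```text
t: 8.2
tool_pos: [0.5909, -0.1561, 0.0918]
orientation: [-0.917, -2.999, 0.002]
force: [1.2, -0.3, -0.1]
opening: 0.0929
```

Run:
```python
from h import *
print(read_state()["dq"].round(3)); plan([.5893,-.1556,.0577])
```

```text
[-0.003 -0.009  0.002 -0.001 -0.006 -0.001]
t 8.20 shift [ 0.0029 -0.0008  0.0683] turn [-0.0019 -0.0029  0.0022]
```

Request:
jog_arm(
  motion=[1, 0.003, -0.001, 0.03, -0.002, -0.003, 0.002, 1, 0.003, -0.001, 0.05, -0.002, -0.003, 0.002, 1, 0.003, -0.001, 0.068, -0.002, -0.003, 0.002, 1, 0.003, -0.001, 0.068, -0.002, -0.003, 0.002, 1, 0.003, -0.001, 0.068, -0.002, -0.003, 0.002, 1, 0.003, -0.001, 0.068, -0.002, -0.003, 0.002],
)

```text
t: 8.8
tool_pos: [0.5896, -0.1558, 0.0585]
orientation: [0.923, 3.002, 0.0]
force: [1.7, 0.7, -0.2]
opening: 0.093
```

Request:
jog_arm(
  motion=[0.55, 0, 0, 0, 0, 0, 0, 0.55, 0, 0, 0, 0, 0, 0, 0.55, 0, 0, 0, 0, 0, 0, 0.55, 0, 0, 0, 0, 0, 0, 0.55, 0, 0, 0, 0, 0, 0, 0.55, 0, 0, 0, 0, 0, 0],
  grip_force=15,
)

```text
t: 9.4
tool_pos: [0.5896, -0.1558, 0.0585]
orientation: [0.923, 3.002, 0.0]
force: [0.0, 0.2, 0.1]
opening: 0.0599
```

Run:
```python
from h import *
yh=np.array([np.cos(np.radians(-124.2)),np.sin(np.radians(-124.2)),0])
s=read_state();print(s["dq"].round(3),s["tool_pos"],(s["tool_pos"]-[.62416,-.10467,.0577])@yh); plan(np.array([.62416,-.10467,.0577])+.0631*yh)
```

```text
[ 0.001  0.002 -0.001  0.002  0.    -0.   ] [ 0.58963441 -0.15578792  0.05849563] 0.0616848955221863
t 9.40 shift [ 0.0004 -0.0028  0.0016] turn [0.0003 0.0006 0.0002]
```

Request:
jog_arm(
  motion=[0.55, 0, -0.0014, 0, 0, 0, 0, 0.55, 0, -0.0028, 0, 0, 0, 0, 0.55, 0, -0.0028, 0, 0, 0, 0, 0.55, 0, -0.0028, 0, 0, 0, 0],
)

```text
t: 9.8
tool_pos: [0.5889, -0.1568, 0.0585]
orientation: [0.923, 3.002, 0.0]
force: [1.2, 1.9, 0.3]
opening: 0.0597
```

Request:
jog_arm(
  motion=[1, 0, 0, 0, 0, 0, 0, 1, 0, 0, 0, 0, 0, 0, 1, 0, 0, 0, 0, 0, 0, 1, 0, 0, 0, 0, 0, 0, 1, 0, 0, -0.05, 0, 0, 0, 1, 0, 0, -0.15, 0, 0, 0, 1, 0, 0, -0.25, 0, 0, 0, 1, 0, 0, -0.35, 0, 0, 0],
)

```text
t: 10.6
tool_pos: [0.5882, -0.1567, 0.2352]
orientation: [0.923, 3.002, 0.0]
force: [1.2, -0.3, -0.8]
opening: 0.0931
```

Run:
```python
from h import *
plan([.40,-.20,.32])
```

```text
t 10.60 shift [ 0.2627 -0.2831 -0.1699] turn [0.0003 0.0003 0.0002]
```

Request:
jog_arm(
  motion=[1, 0, 0, -0.1, 0, 0, 0, 1, 0, 0, -0.17, 0, 0, 0, 1, 0.06, -0.07, -0.17, 0, 0, 0, 1, 0.12, -0.14, -0.17, 0, 0, 0, 1, 0.19, -0.21, -0.17, 0, 0, 0, 1, 0.26, -0.283, -0.17, 0, 0, 0, 1, 0.26, -0.283, -0.17, 0, 0, 0],
)

```text
t: 11.3
tool_pos: [0.397, -0.2015, 0.3203]
orientation: [0.928, 3.001, -0.002]
force: [0.7, -0.1, -0.1]
opening: 0.0929
```

```bash
python3 meas.py | grep -v "scene red x -[67]"
python3 - <<'E'
from h import *
for n in("scene","top"):
    c=read_camera(n);x,y=(215,150) if n=="scene" else (280,170);x-=15*(n=="scene");cv2.imwrite(f"pics/{n}7.png",cv2.resize(c["frame"][y:y+60,x:x+60,::-1],None,fx=10,fy=10,interpolation=cv2.INTER_CUBIC))
E
```

```text
top red x -66 y 60.94 w 6773 span 56.5 65.1
top red x -62 y 60.69 w 12170 span 55.8 65.4
top red x -58 y 60.51 w 10896 span 56.0 64.7
top red x -54 y 60.62 w 10470 span 56.6 64.5
top red x -50 y 60.54 w 9825 span 56.3 64.5
top red x -46 y 60.11 w 7376 span 55.6 64.1
top red x -42 y 59.53 w 4411 span 55.6 62.3
top red x -38 y 59.90 w 499 span 58.8 60.9
top band ang -50 y 60.43 amp 45
top band ang -30 y 60.69 amp 55
top band ang -10 y 60.46 amp 69
top band ang 10 y 60.53 amp 74
top band ang 30 y 60.57 amp 67
top band ang 50 y 60.50 amp 57
top band ang 70 y 58.91 amp 40
scene red x -58 y 51.06 w 18218 span 32.0 64.6
scene red x -54 y 53.50 w 17414 span 31.6 65.6
scene red x -50 y 57.55 w 8394 span 50.2 65.2
scene red x -46 y 56.53 w 5809 span 51.1 60.9
scene red x -42 y 56.44 w 5524 span 50.6 61.1
scene red x -38 y 57.16 w 771 span 51.6 60.2
scene red x -30 y 51.23 w 49 span 50.5 51.9
scene band ang -70 y 60.50 amp 43
scene band ang -50 y 60.30 amp 62
scene band ang -30 y 60.13 amp 72
scene band ang -10 y 60.00 amp 87
scene band ang 10 y 59.44 amp 85
scene band ang 30 y 59.08 amp 75
scene band ang 50 y 57.31 amp 51
```

View pics/top7.png

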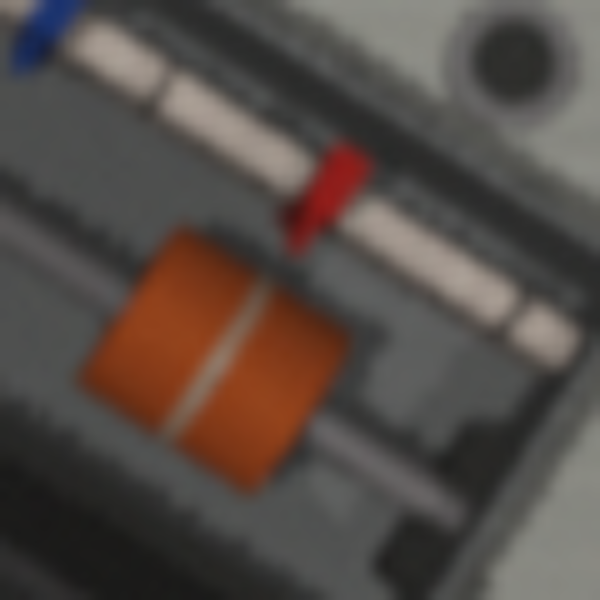

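View pics/scene7.png

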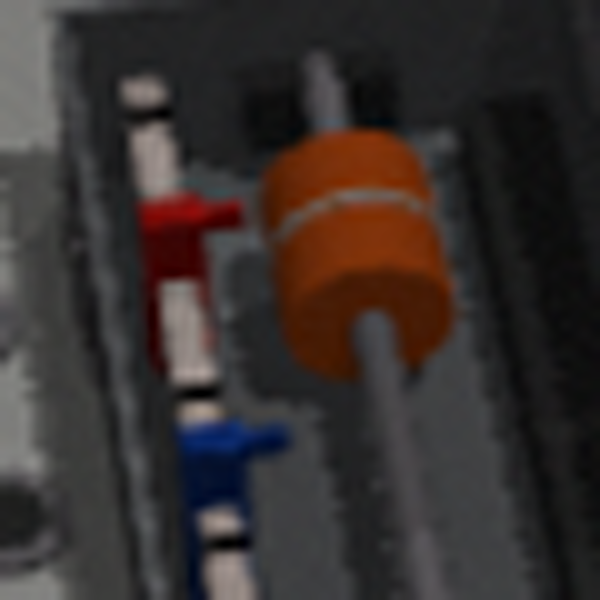

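The band is now at y = 60.5 mm in the top view, against 60.5 for the red post and 59.5 to 60.5 along its nib. In the scene view the band is at about 60.0. Red it is, and level. Next, the lid.

```bash
cat > lid.py <<'E'
from meas import yh,xh,ax
E
python3 - <<'E'
from h import *
yh=np.array([np.cos(np.radians(-124.2)),np.sin(np.radians(-124.2)),0]); xh=np.cross(yh,[0,0,1]); ax=np.array([.6235,-.1045,.0])
p=ax+.165*xh+.008*yh; print(p); plan(p+[0,0,.32]); plan(p+[0,0,.21])
E
```

```text
[ 0.48253504 -0.01837289  0.        ]
t 11.50 shift [0.0715 0.3925 0.0009] turn [0.0004 0.0008 0.0002]
t 11.50 shift [0.0717 0.3923 0.2209] turn [0.0004 0.0008 0.0002]
```

Request:
jog_arm(
  motion=[0, 0.07, 0.09, 0, 0, 0, 0, 0, 0.07, 0.18, 0, 0, 0, 0, 0, 0.07, 0.27, 0, 0, 0, 0, 0, 0.072, 0.35, 0, 0, 0, 0, 0, 0.072, 0.39, 0, 0, 0, 0, 0, 0.072, 0.392, 0, 0, 0, 0, 0, 0.072, 0.392, 0, 0, 0, 0],
)

```text
t: 12.2
tool_pos: [0.4827, -0.0177, 0.3199]
orientation: [0.92, 3.004, -0.0]
force: [-0.1, -0.1, 0.1]
opening: 0.0416
```

Run:
```python
from h import *
plan([.4825,-.0184,.21])
print(read_state()["dq"].round(3),read_state()["opening"],read_state()["q"])
c=read_camera("scene");cv2.imwrite("pics/s8.png",cv2.resize(c["frame"][0:260,100:420,::-1],None,fx=2.2,fy=2.2))
```

```text
t 12.20 shift [-0.0004 -0.0013  0.2198] turn [-0.0002  0.0001  0.0017]
[-0.035 -0.025  0.015 -0.006  0.003 -0.006] 0.04164553881428265 [-1.42690768e-01 -2.08022388e-01  1.63543380e+00 -2.74875866e-04
  1.71418616e+00 -1.11932731e+00]
```

View pics/s8.png

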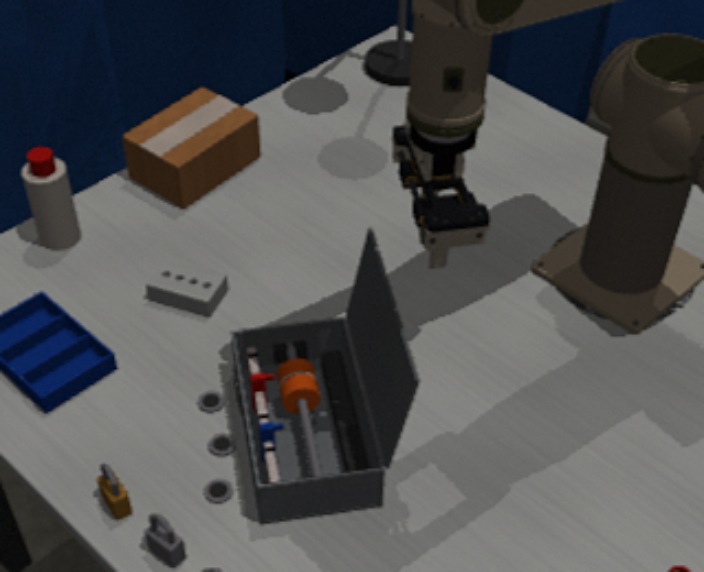

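The gripper is behind the lid with clear space below it. Lowering to z ≈ 0.21.

Request:
jog_arm(
  motion=[0, 0, 0, 0.05, 0, 0, 0, 0, 0, 0, 0.1, 0, 0, 0, 0, 0, 0, 0.15, 0, 0, 0, 0, 0, 0, 0.2, 0, 0, 0, 0, 0, 0, 0.215, 0, 0, 0, 0, 0, 0, 0.215, 0, 0, 0, 0, 0, 0, 0.215, 0, 0, 0],
)

```text
t: 12.95
tool_pos: [0.4829, -0.0191, 0.214]
orientation: [0.922, 3.001, -0.0]
force: [0.1, 1.1, 0.5]
opening: 0.0009
```

```bash
cat > lid.py <<'E'
from h import *
yh=np.array([np.cos(np.radians(-124.2)),np.sin(np.radians(-124.2)),0]); xh=np.cross(yh,[0,0,1]); ax=np.array([.6235,-.1045,.0])
s=read_state(); p=s["tool_pos"]-ax; x0,y0,z0=p@xh,p@yh,p[2]
print("t %.2f x %.4f y %.4f z %.4f"%(s["t"],x0,y0,z0),"F",s["force"].round(1),"Fx_h %.1f"%(s["force"]@xh),"op %.3f"%s["opening"])
plan(s["tool_pos"])
a=.0075
for th in [1.73,1.65]+list(np.arange(1.57,-.01,-.0785)):
    if th>1.571: x,z=.085-.17*np.cos(th)+.006+a,.212
    else: x,z=.085-.13*np.cos(th)+.006*np.sin(th)+a,.085+.13*np.sin(th)+.006*np.cos(th)
    print("%.2f  x %.4f z %.4f  cmd %.3f , %.3f"%(th,x,z,(x-x0)/.5,(z0-z)/.5))
E
python3 lid.py
```

```text
t 12.95 x 0.1643 y 0.0083 z 0.2140 F [0.1 1.1 0.5] Fx_h 0.5 op 0.001
t 12.95 shift [0. 0. 0.] turn [0.0003 0.0013 0.0003]
1.73  x 0.1255 z 0.2120  cmd -0.078 , 0.004
1.65  x 0.1120 z 0.2120  cmd -0.105 , 0.004
1.57  x 0.0984 z 0.2150  cmd -0.132 , -0.002
1.49  x 0.0882 z 0.2151  cmd -0.152 , -0.002
1.41  x 0.0780 z 0.2143  cmd -0.173 , -0.001
1.33  x 0.0679 z 0.2128  cmd -0.193 , 0.002
1.26  x 0.0580 z 0.2105  cmd -0.213 , 0.007
1.18  x 0.0482 z 0.2074  cmd -0.232 , 0.013
1.10  x 0.0388 z 0.2035  cmd -0.251 , 0.021
1.02  x 0.0296 z 0.1989  cmd -0.269 , 0.030
0.94  x 0.0209 z 0.1937  cmd -0.287 , 0.041
0.86  x 0.0126 z 0.1877  cmd -0.303 , 0.053
0.78  x 0.0048 z 0.1811  cmd -0.319 , 0.066
0.71  x -0.0025 z 0.1740  cmd -0.334 , 0.080
0.63  x -0.0092 z 0.1662  cmd -0.347 , 0.095
0.55  x -0.0152 z 0.1580  cmd -0.359 , 0.112
0.47  x -0.0206 z 0.1493  cmd -0.370 , 0.129
0.39  x -0.0253 z 0.1403  cmd -0.379 , 0.147
0.31  x -0.0293 z 0.1309  cmd -0.387 , 0.166
0.24  x -0.0325 z 0.1212  cmd -0.394 , 0.186
0.16  x -0.0350 z 0.1113  cmd -0.398 , 0.205
0.08  x -0.0366 z 0.1012  cmd -0.402 , 0.226
-0.00  x -0.0375 z 0.0910  cmd -0.404 , 0.246
```

Request:
jog_arm(
  motion=[0, -0.02, 0, 0, 0, 0, 0, 0, -0.04, 0, 0, 0, 0, 0, 0, -0.06, 0, 0, 0, 0, 0, 0, -0.075, 0, 0, 0, 0, 0, 0, -0.09, 0, 0, 0, 0, 0, 0, -0.105, 0, 0, 0, 0, 0, 0, -0.118, 0, 0, 0, 0, 0, 0, -0.132, 0, 0, 0, 0, 0],
)

```text
t: 13.75
tool_pos: [0.5379, -0.0563, 0.214]
orientation: [0.922, 3.001, -0.0]
force: [-2.8, 2.6, 1.6]
opening: 0.0007
```

```bash
python3 lid.py
python3 - <<'E'
from h import *
c=read_camera("scene");cv2.imwrite("pics/s9.png",cv2.resize(c["frame"][0:260,100:420,::-1],None,fx=2.2,fy=2.2))
E
```

```text
t 13.75 x 0.0979 y 0.0083 z 0.2140 F [-2.8  2.6  1.6] Fx_h 3.8 op 0.001
t 13.75 shift [0. 0. 0.] turn [0.0003 0.0011 0.0004]
1.73  x 0.1255 z 0.2120  cmd 0.055 , 0.004
1.65  x 0.1120 z 0.2120  cmd 0.028 , 0.004
1.57  x 0.0984 z 0.2150  cmd 0.001 , -0.002
1.49  x 0.0882 z 0.2151  cmd -0.019 , -0.002
1.41  x 0.0780 z 0.2143  cmd -0.040 , -0.001
1.33  x 0.0679 z 0.2128  cmd -0.060 , 0.002
1.26  x 0.0580 z 0.2105  cmd -0.080 , 0.007
1.18  x 0.0482 z 0.2074  cmd -0.099 , 0.013
1.10  x 0.0388 z 0.2035  cmd -0.118 , 0.021
1.02  x 0.0296 z 0.1989  cmd -0.136 , 0.030
0.94  x 0.0209 z 0.1937  cmd -0.154 , 0.041
0.86  x 0.0126 z 0.1877  cmd -0.171 , 0.053
0.78  x 0.0048 z 0.1811  cmd -0.186 , 0.066
0.71  x -0.0025 z 0.1740  cmd -0.201 , 0.080
0.63  x -0.0092 z 0.1662  cmd -0.214 , 0.096
0.55  x -0.0152 z 0.1580  cmd -0.226 , 0.112
0.47  x -0.0206 z 0.1493  cmd -0.237 , 0.129
0.39  x -0.0253 z 0.1403  cmd -0.246 , 0.147
0.31  x -0.0293 z 0.1309  cmd -0.254 , 0.166
0.24  x -0.0325 z 0.1212  cmd -0.261 , 0.186
0.16  x -0.0350 z 0.1113  cmd -0.266 , 0.206
0.08  x -0.0366 z 0.1012  cmd -0.269 , 0.226
-0.00  x -0.0375 z 0.0910  cmd -0.271 , 0.246
```

View pics/s9.png

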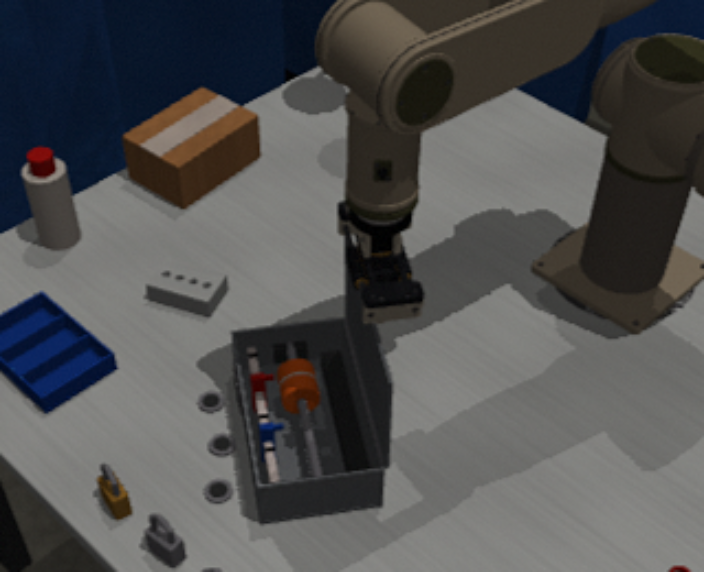

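The lid is about upright, with the finger behind it pushing at 4 N. I'll continue along the arc at about 10 mm per row.

Request:
jog_arm(
  motion=[0, -0.019, 0, -0.002, 0, 0, 0, 0, -0.04, 0, -0.001, 0, 0, 0, 0, -0.06, 0, 0.002, 0, 0, 0, 0, -0.08, 0, 0.007, 0, 0, 0, 0, -0.099, 0, 0.013, 0, 0, 0, 0, -0.118, 0, 0.021, 0, 0, 0, 0, -0.136, 0, 0.03, 0, 0, 0, 0, -0.154, 0, 0.041, 0, 0, 0],
)

```text
t: 14.6
tool_pos: [0.603, -0.1006, 0.1933]
orientation: [0.923, 3.0, -0.0]
force: [-0.9, 1.6, -0.2]
opening: 0.0005
```

```bash
python3 lid.py | grep -v " [1]\.[0-9]*  x"
python3 - <<'E'
from h import *
c=read_camera("scene");cv2.imwrite("pics/s10.png",cv2.resize(c["frame"][0:260,100:420,::-1],None,fx=2.2,fy=2.2))
E
```

```text
t 14.60 x 0.0192 y 0.0084 z 0.1933 F [-0.9  1.6 -0.2] Fx_h 1.7 op 0.000
t 14.60 shift [0. 0. 0.] turn [0.0003 0.0016 0.0002]
1.73  x 0.1255 z 0.2120  cmd 0.213 , -0.037
1.65  x 0.1120 z 0.2120  cmd 0.186 , -0.037
1.57  x 0.0984 z 0.2150  cmd 0.158 , -0.043
1.49  x 0.0882 z 0.2151  cmd 0.138 , -0.043
1.41  x 0.0780 z 0.2143  cmd 0.118 , -0.042
1.33  x 0.0679 z 0.2128  cmd 0.097 , -0.039
1.26  x 0.0580 z 0.2105  cmd 0.078 , -0.034
1.18  x 0.0482 z 0.2074  cmd 0.058 , -0.028
1.10  x 0.0388 z 0.2035  cmd 0.039 , -0.020
1.02  x 0.0296 z 0.1989  cmd 0.021 , -0.011
0.94  x 0.0209 z 0.1937  cmd 0.003 , -0.001
0.86  x 0.0126 z 0.1877  cmd -0.013 , 0.011
0.78  x 0.0048 z 0.1811  cmd -0.029 , 0.024
0.71  x -0.0025 z 0.1740  cmd -0.043 , 0.039
0.63  x -0.0092 z 0.1662  cmd -0.057 , 0.054
0.55  x -0.0152 z 0.1580  cmd -0.069 , 0.071
0.47  x -0.0206 z 0.1493  cmd -0.080 , 0.088
0.39  x -0.0253 z 0.1403  cmd -0.089 , 0.106
0.31  x -0.0293 z 0.1309  cmd -0.097 , 0.125
0.24  x -0.0325 z 0.1212  cmd -0.103 , 0.144
0.16  x -0.0350 z 0.1113  cmd -0.108 , 0.164
0.08  x -0.0366 z 0.1012  cmd -0.112 , 0.184
-0.00  x -0.0375 z 0.0910  cmd -0.113 , 0.205
```

View pics/s10.png

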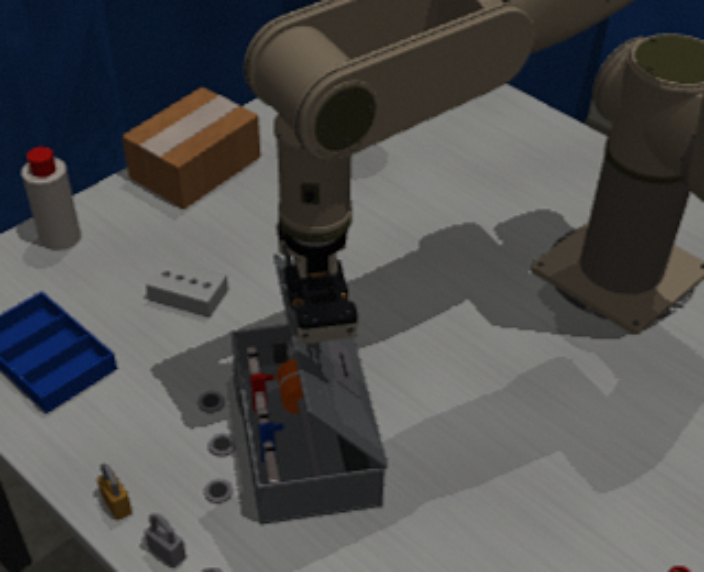

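The lid is about halfway down and following the finger. Continuing.

Request:
jog_arm(
  motion=[0, -0.013, 0, 0.011, 0, 0, 0, 0, -0.029, 0, 0.024, 0, 0, 0, 0, -0.043, 0, 0.039, 0, 0, 0, 0, -0.057, 0, 0.054, 0, 0, 0, 0, -0.069, 0, 0.071, 0, 0, 0, 0, -0.08, 0, 0.088, 0, 0, 0, 0, -0.089, 0, 0.106, 0, 0, 0, 0, -0.097, 0, 0.125, 0, 0, 0],
)

```text
t: 15.45
tool_pos: [0.6438, -0.1288, 0.1289]
orientation: [0.923, 3.001, -0.001]
force: [-0.9, 2.0, 1.1]
opening: 0.0002
```

```bash
python3 lid.py | egrep "t |^0|^-"
python3 - <<'E'
from h import *
c=read_camera("scene");cv2.imwrite("pics/s11.png",cv2.resize(c["frame"][0:260,100:420,::-1],None,fx=2.2,fy=2.2))
E
```

```text
t 15.45 x -0.0304 y 0.0087 z 0.1289 F [-0.9  2.   1.1] Fx_h 1.8 op 0.000
t 15.45 shift [0. 0. 0.] turn [ 0.      0.0014 -0.0001]
0.94  x 0.0209 z 0.1937  cmd 0.103 , -0.130
0.86  x 0.0126 z 0.1877  cmd 0.086 , -0.118
0.78  x 0.0048 z 0.1811  cmd 0.070 , -0.105
0.71  x -0.0025 z 0.1740  cmd 0.056 , -0.090
0.63  x -0.0092 z 0.1662  cmd 0.043 , -0.075
0.55  x -0.0152 z 0.1580  cmd 0.030 , -0.058
0.47  x -0.0206 z 0.1493  cmd 0.020 , -0.041
0.39  x -0.0253 z 0.1403  cmd 0.010 , -0.023
0.31  x -0.0293 z 0.1309  cmd 0.002 , -0.004
0.24  x -0.0325 z 0.1212  cmd -0.004 , 0.015
0.16  x -0.0350 z 0.1113  cmd -0.009 , 0.035
0.08  x -0.0366 z 0.1012  cmd -0.012 , 0.055
-0.00  x -0.0375 z 0.0910  cmd -0.014 , 0.076
```

View pics/s11.png

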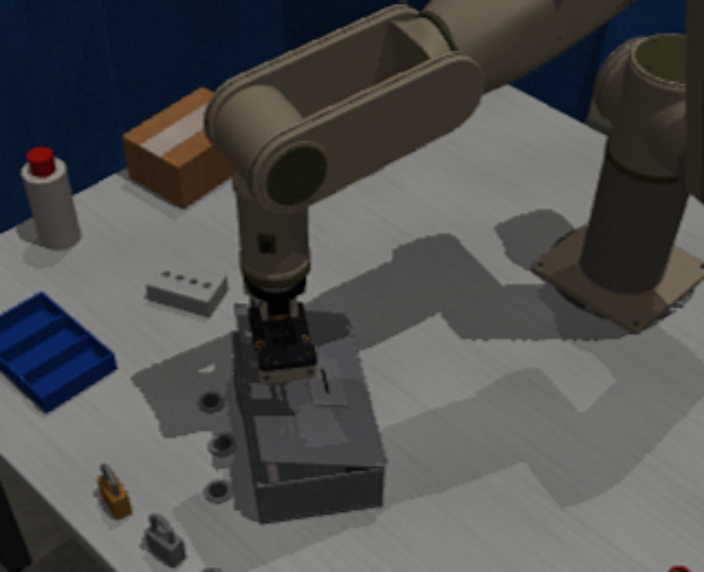

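Almost shut. I'll take the last part more slowly, with a force check.

Request:
jog_arm(
  motion=[0, -0.003, 0, 0.011, 0, 0, 0, 0, -0.006, 0, 0.022, 0, 0, 0, 0, -0.009, 0, 0.033, 0, 0, 0, 0, -0.011, 0, 0.044, 0, 0, 0, 0, -0.012, 0, 0.054, 0, 0, 0, 0, -0.013, 0, 0.062, 0, 0, 0, 0, -0.014, 0, 0.068, 0, 0, 0, 0, -0.014, 0, 0.071, 0, 0, 0],
)

```text
t: 16.3
tool_pos: [0.6489, -0.133, 0.0913]
orientation: [-0.924, -3.003, 0.002]
force: [-5.2, 1.8, 9.1]
opening: 0.0007
```

```bash
python3 lid.py | egrep "t |^-"
```

```text
t 16.30 x -0.0370 y 0.0093 z 0.0913 F [-5.2  1.8  9.1] Fx_h 5.3 op 0.001
t 16.30 shift [0. 0. 0.] turn [-0.0006  0.0002 -0.0002]
-0.00  x -0.0375 z 0.0910  cmd -0.001 , 0.001
```

Request:
jog_arm(
  motion=[0, 0, 0, 0.001, 0, 0, 0, 0, 0, 0, 0.002, 0, 0, 0, 0, 0, 0, 0.002, 0, 0, 0],
)

```text
t: 16.6
tool_pos: [0.6488, -0.133, 0.0913]
orientation: [0.924, 3.003, -0.002]
force: [-4.0, 1.4, 6.4]
opening: 0.0008
```

Request:
jog_arm(
  motion=[0, 0, 0, -0.02, 0, 0, 0, 0, 0, 0, -0.06, 0, 0, 0, 0, 0, 0, -0.15, 0, 0, 0, 0, 0, 0, -0.25, 0, 0, 0, 0, 0, 0, -0.35, 0, 0, 0, 0, 0, 0, -0.45, 0, 0, 0, 0, 0, 0, -0.45, 0, 0, 0],
)

```text
t: 17.3
tool_pos: [0.6519, -0.1335, 0.3278]
orientation: [0.919, 2.987, -0.001]
force: [0.9, 0.7, -0.5]
opening: 0.0004
```

Run:
```python
from h import *
plan([.42,-.30,.32])
```

```text
t 17.30 shift [ 0.1966 -0.5361  0.0105] turn [ 0.0025  0.0098 -0.0001]
```

Request:
jog_arm(
  motion=[0, 0.03, -0.08, 0, 0, 0, 0, 0, 0.06, -0.16, 0, 0, 0, 0, 0, 0.09, -0.24, 0, 0, 0, 0, 0, 0.12, -0.32, 0, 0, 0, 0, 0, 0.15, -0.4, 0, 0, 0, 0, 0, 0.18, -0.48, 0, 0, 0, 0, 0, 0.2, -0.53, 0, 0, 0, 0, 0, 0.2, -0.53, 0, 0, 0, 0],
)

```text
t: 18.1
tool_pos: [0.418, -0.2984, 0.326]
orientation: [0.925, 2.985, -0.004]
force: [0.7, 0.1, 0.0]
opening: 0.0005
```

Run:
```python
from h import *
print(read_state()["t"],read_state()["force"])
for n in("scene","top"):
    c=read_camera(n);x,y=(100,60) if n=="scene" else (150,90);cv2.imwrite(f"pics/{n}12.png",cv2.resize(c["frame"][y:y+190,x:x+260,::-1],None,fx=3,fy=3,interpolation=cv2.INTER_CUBIC))
```

```text
18.1 [0.71222288 0.07115174 0.04419909]
```

View pics/scene12.png

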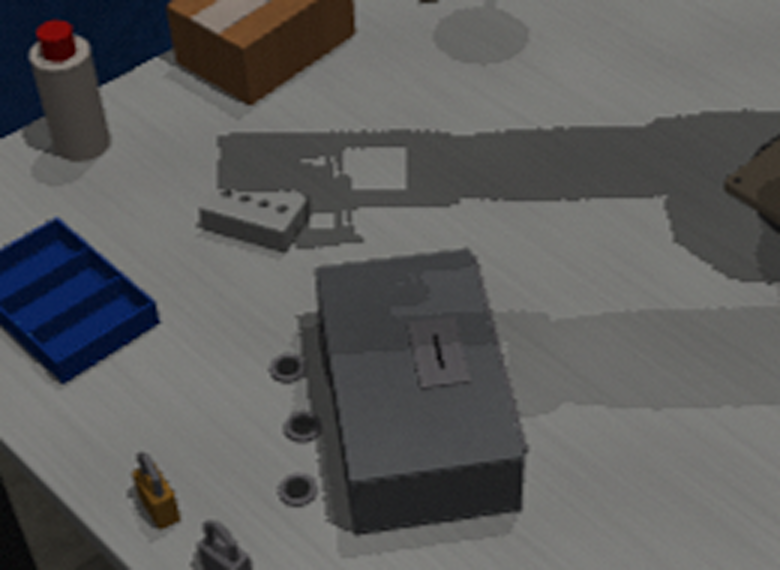

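View pics/top12.png

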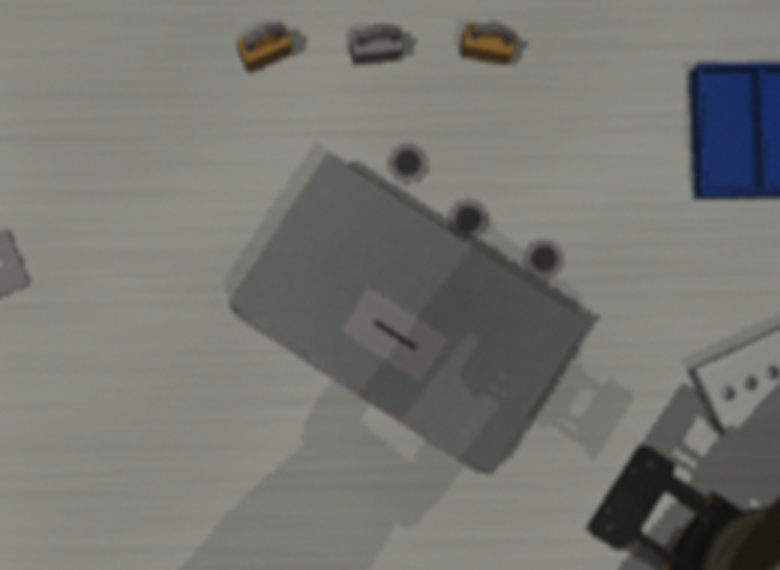

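The lid lies flat with no gap along its front edge (zoom 335,480). The tokens and gauge block are where they were, and the gripper is clear.

```bash
python3 -c "
from plant import *
print(close_job())"
```

```text
the job is handed in; nothing more can be done
None
```

I set the orange collar to the red pointer, let it go, and swung the lid shut. The job was handed in at about 18 s of the 48 s allowed.

- **Collar:** The first slide stopped about 1.3 mm short, so I gripped it again and nudged it. The last top-view check put the band at y ≈ 60.5 mm, with the red post at 60.5–60.9 mm and its nib at 59.5–60.1 mm. In the scene view the band was at about 60.0 mm. The views don't agree exactly, so I'd call it level to about 1 mm. I couldn't check it again once the lid was shut.
- **Arm reading against cameras:** On the first slide the arm reported 61.8 mm of travel, but the camera showed the band moving only about 59.5 mm. I trusted the cameras and don't know the cause; it may be give in the grip.
- **Lid:** I pushed it over from behind with the closed fingers. Readings between moves were about 2–4 N during the swing and about 9 N upward on the tool once it was down. With the finger resting on the lid, its tip read 91.3 mm up, against 91 mm for a shut lid. After the fingers withdrew, both views showed it flat with no gap.
- **Other things:** By eye, the tokens and gauge block had not moved. I didn't check the spanner and faceplate in the last pictures, but the arm never went near them. At hand-in the gripper was clear and the force reading was near zero.

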